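Knock the spring pin flush in the brake drum segment and check it with the bar

TASK

Pick up the mallet by its handle and knock the spring pin that stands out of the top of the brake drum segment down flush, with one or more brisk blows of the mallet head rather than a slow push. Put the mallet back on its rest as you found it, then balance the steel check bar level on the crown of the segment, lying across both rims and centred over the pin. Use only the mallet on the pin, and leave the two bushings, the wrench and the bushing bin where they are.

Things in the scene. Friction and masses are not known exactly. Their poses are not given: they have to be found in the camera images.
- segment: Dark iron brake drum segment fixed crown up on the counter, 172 mm long in x (240 with its low bolted feet), 80 wide in y (the drum's axis). Origin on the counter under the crown's middle, z up. Middle band 52 mm wide, radius 90 mm, top 65 mm above the counter; at each side (|y| 26 to 40 mm) a rim of radius 94 mm, top at 69 mm.
- crown (a point): The point on top of the middle band, 65 mm above the counter, on the pin's axis; a flush pin has its top here.
- pin (a joint): How far the steel spring pin (12 mm diameter, upright, in the middle of the crown) has been driven down, in m: 0 = top stands 28 mm above the middle band, 0.028 = flush, at its stop. It starts between 0 and 0.010. It resists with about 7 to 9 N and stays where it is driven.
- pin_top (a point): Middle of the pin's flat top; moves down with the pin.
- mallet: Loose copper mallet, about 0.45 kg, standing on its lower face with the handle level. Head: upright cylinder 34 mm in diameter, 76 mm tall, flat face at each end. Origin in the middle of the lower face, z up along the head; the flat-sided wooden handle runs along its own -x to x = -205 mm, centre line 38 mm above the lower face, 20 mm wide (y), 26 mm high (z).
- mallet_face (a point): Middle of the mallet's lower striking face.
- mallet_grip (a point): Point on the centre line of the handle 55 mm from the head's axis and 38 mm above the lower face: a good place to grip across the handle.
- rest: Fixed wooden mallet rest: board 220 x 90 mm, 8 mm thick (its own x from -130 to +90 mm), with a block 30 mm long, 60 mm wide at x = -85 mm, top 33 mm above the counter, that carries the handle. Origin on the counter; the mallet's head stands on the board at x = +55 mm, y = 0, its handle along the rest's -x.
- bar: Loose flat steel check bar, 100 mm (its own x) x 40 mm (y) x 20 mm (z), about 0.6 kg, lying on the counter. Origin in the middle of its underside.
- bushing_big: Bystander: loose bronze bushing, 48 mm in diameter, 36 mm high, standing on end; origin in the middle of its underside.
- bushing_small: Bystander: loose bronze bushing, 34 mm in diameter, 28 mm high, standing on end; origin in the middle of its underside.
- wrench: Bystander: loose steel wrench lying on the counter beyond the segment.
- tin_bin: Bystander: fixed open tin bin 200 x 200 x 90 mm with bushings in it, at the foot of the steel chute on the left; origin in the middle of its underside.
Things that resemble listed ones, but are neither listed nor needed, are in the scene too. There is more than one size of the rest; the one meant has the size given above.

How it is judged:
By the outcome, as a careful person would: the job done as asked, in the order asked, and still so for the second after the job is handed in, with the robot touching nothing.
It also fails if it takes over 70 s, if anything falls off the work surface, if the arm or the gripper's body presses on something with over 40 N, if the wrist force passes 120 N, or if a joint passes its speed limit or range.

ROBOT

A 6-joint arm with a two-finger parallel gripper is mounted at the origin on the work surface. World frame = base frame: x ahead of the robot, y to its left, z up, the work surface at z = 0. Lengths are in m, angles in rad, forces in N, time in s.
With the tool pointing down it reaches from about 0.275 to 0.825 m from the base axis. Payload 5.2 kg.
Tool frame: the origin (TCP) lies midway between the tips of the shut fingers; the grasp point (between the pads) lies 19 mm behind it; z points along the fingers, y is the line along which they close (so a half turn about z gives the same grasp; the last joint's range is limited). The gripper opens to 93 mm and grips with 3 to 60 N. Pads are 15 mm wide; open, the fingers measure 128 mm over their backs; the gripper's body (75 mm by 188 mm) begins 65 mm behind the grasp point.
Start: joints at [1.047, 0.259, 1.535, -0, 1.348, -0.203], TCP at [0.173, 0.522, 0.219] pointing down, gripper open.
Joint ranges: [-3.14, 3.14], [-0.91, 2.08], [0.19, 2.58], [-1.22, 4.36], [0.22, 2.71], [-3.12, 3.12]. Speed limits (rad/s): [2.57, 2.57, 3.14, 3.14, 3.14, 3.14].

INTERFACE

Orientations are given as a rotation vector (axis times angle).
In Python, from rig import * gives the robot as it stands.
- The arm moves only by the tool apply_moves, never from a script. Its argument "series" is a list of rows, each a list of 5 numbers: the finger opening in mm, from 0 to 93, then the shift along the tool's x, y, z normalised to -1 to 1, where 1 is 0.025 m, then the turn about the tool's z normalised to -1 to 1, where 1 is 90 degrees. A call has 1 to 8 rows; each row shifts and turns the commanded pose from where the row before left it, along the tool's axes as they then stand; what a row does not reach is not made up. A row lasts 1/10 s, in which the tool goes at most 50 mm and 8.59 degrees, less where a joint would pass 70% of its speed; a pose out of reach is approached as far as the arm can. A call with a number of a shift or a turn outside -1 to 1 is refused whole. A call with a gripper value outside its range is refused whole. The fingers move at their own pace and stop on an object; "squeeze" is the grip in N (left out, the last holds). Time passes only in rows, so rows that do not move let the fingers close. It gives the time, the measured TCP pose, the force, the opening and the grip force at its end, in the units of the state.
- sense(): the state, without advancing time (a new reading comes with each control period).
- read_camera(name): name is "scene" or "top"; returns a dict with "image" (480x640x3 uint8, red, green, blue), "camera_matrix" (3x3 intrinsics, pixels), "k1" (the pictures are not rectified: a ray, as slopes to the right and down, at radius r is drawn at 1 + k1 r^2 times it, then the intrinsics apply), "R" (3x3) and "t" (3): a world point X has camera coordinates R X + t. Camera axes: x right, y down, z forward; pixel columns grow to the right and rows downward; lengths in m; the calibration is good to about 2 mm. A picture is of the moment at which its call begins. There is no depth.
- job_done(): hands the job in; it is judged then, once.
Trained networks look in a picture, given as the dict that the camera call returned (one of the last four; its "shot" number tells which), for a name from the list of things; names that differ only in an ending like _2 or _b are one class to them, and where a whole thing is asked for, a point or a joint stands for the part that bears it (a point fixed in the world has none). Each returns a list of dicts, best first, with "conf" (0 to 1); they miss things now and then, are a little off and sometimes report something else, mostly with a low value. They report only what shows in the picture. A call takes as long as a camera call. They do not tell look-alikes from the thing itself.
- search_frame(thing, picture): "box" ([left, top, right, bottom] in pixels, round what is visible of it).
The state is a dict: "clock": time; "joints": joint angles; "qvel": joint speeds; "effort": joint torques, N m; "tcp_pos": TCP position; "ee_rot": TCP orientation; "ft_force": force on the tool from outside, world axes, zero at the start; "moment": the same for the moment, N m; "finger_gap": opening from 0.0 (shut) to 1.0 (fully open); "gripper_force": force on a finger pad.
Only numpy, scipy, OpenCV 4.12 (cv2) and the standard library are available. Lean on these libraries where they do the work, as an engineer would, in place of code of your own. Each camera call takes 0.05 s, during which the arm holds its last target. There are 200 camera calls.

## Working session

There is one attempt and no reset: what is moved stays moved. The work goes in short steps, Python scripts to look and compute and a tool call to move; the robot and the scene stay as the last step left them, time stands still between calls to the robot, and variables do not carry over. Pictures are saved under pics/ and viewed, at most 13 in all, crops included, and the job is handed in when it is done.

Besides the shell and the picture viewer there is one more tool, called after "Call:" in YAML: its name, and indented under it one key for each argument. apply_moves: Moves the arm, as the interface text tells. Scaled input: -1 to 1 covers 0.025 m each way for a shift and 90 degrees each way for a turn. Its arguments: {"type":"object","properties":{"series":{"type":"array","items":{"type":"array","items":{"type":"number"}}},"squeeze":{"type":"number"}},"required":["series"]}

```bash
mkdir -p pics; ls; python3 - <<'E'
from rig import *
import cv2
s=sense();print(s)
for n in("scene","top"):
    p=read_camera(n);cv2.imwrite(f"pics/{n}0.png",p["image"][:,:,::-1])
    print(n,p["camera_matrix"],p["k1"],p["R"],p["t"])
    for th in("segment","pin","mallet","rest","bar","bushing_big","bushing_small","wrench","tin_bin"):
        print(th,[([round(v) for v in d["box"]],round(d["conf"],2)) for d in search_frame(th,p)])
E
```

```text
pics
{'clock': 0.0, 'joints': array([ 1.04720034e+00,  2.59338397e-01,  1.53610552e+00, -4.16989857e-05,
        1.34800150e+00, -2.02820269e-01]), 'qvel': array([ 1.00726671e-03, -4.29706707e-05,  6.83882310e-04, -7.70954744e-04,
       -9.45937504e-04,  6.97648246e-04]), 'effort': array([-9.79546530e-05, -4.37296772e+01, -2.84008867e+01,  7.17245322e-02,
        4.13264113e-02, -1.36861609e-04]), 'tcp_pos': array([0.17313105, 0.52144493, 0.2178112 ]), 'ee_rot': array([-5.01602218e-01, -3.10066048e+00,  2.74259842e-03]), 'ft_force': array([-0.06511269, -0.67962918, -0.14322383]), 'moment': array([-0.02508098, -0.03422148,  0.00013028]), 'gripper_force': 0.0, 'finger_gap': 1.0001036996434585}
scene [[606.08604545   0.         324.84318541]
 [  0.         606.08604545 246.90291465]
 [  0.           0.           1.        ]] 0.009485169822033245 [[-0.74909286  0.66243447  0.00636081]
 [ 0.53307632  0.60845731 -0.58788549]
 [-0.39330589 -0.43699002 -0.80891915]] [ 0.43053077 -0.31217263  1.97460661]
segment [([285, 199, 363, 251], 0.84)]
pin []
mallet [([253, 151, 317, 181], 0.98), ([28
[... 393 characters left out ...]
60, 437], 0.92), ([286, 200, 367, 250], 0.51)]
top [[521.10051591   0.         317.6324591 ]
 [  0.         521.10051591 238.4172363 ]
 [  0.           0.           1.        ]] -0.089588416676684 [[-0.01289429 -0.99991435  0.0022432 ]
 [-0.9790942   0.0121703  -0.20304292]
 [ 0.20299823 -0.00481439 -0.97916727]] [0.05178685 0.62529308 1.59060701]
segment [([327, 233, 363, 306], 0.78)]
pin []
mallet [([414, 251, 440, 319], 0.7), ([406, 246, 447, 316], 0.24)]
rest [([482, 253, 504, 300], 0.86), ([404, 246, 446, 319], 0.81)]
bar [([240, 271, 267, 305], 0.81)]
bushing_big []
bushing_small [([398, 215, 405, 224], 0.53)]
wrench [([109, 241, 181, 308], 0.61)]
tin_bin [([412, 251, 443, 319], 0.65)]
```

```bash
python3 - <<'E'
import cv2,numpy as np
a=cv2.imread("pics/scene0.png")[110:330,200:460];cv2.imwrite("pics/c1.png",cv2.resize(a,(780,660)[:2] if 0 else (709,600),interpolation=cv2.INTER_CUBIC))
b=cv2.imread("pics/top0.png")[180:345,220:520];cv2.imwrite("pics/c2.png",cv2.resize(b,(800,440),interpolation=cv2.INTER_CUBIC))
E
```

```text
(no output)
```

View pics/c1.png

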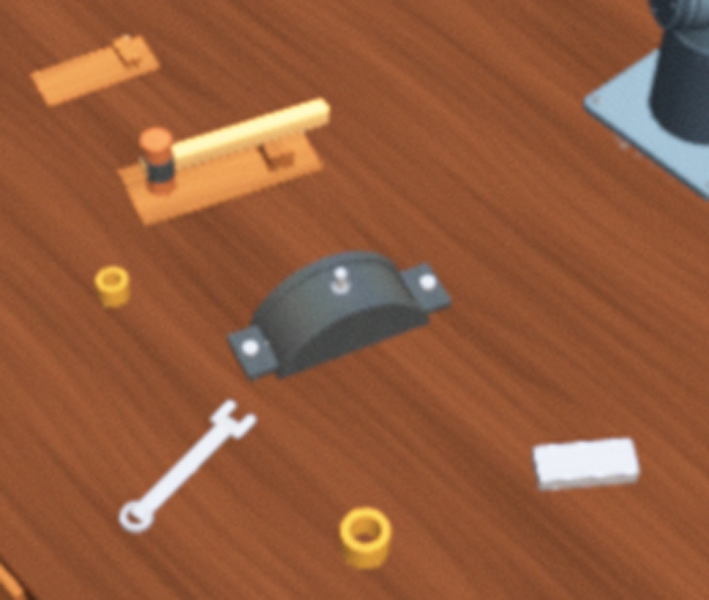

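View pics/c2.png

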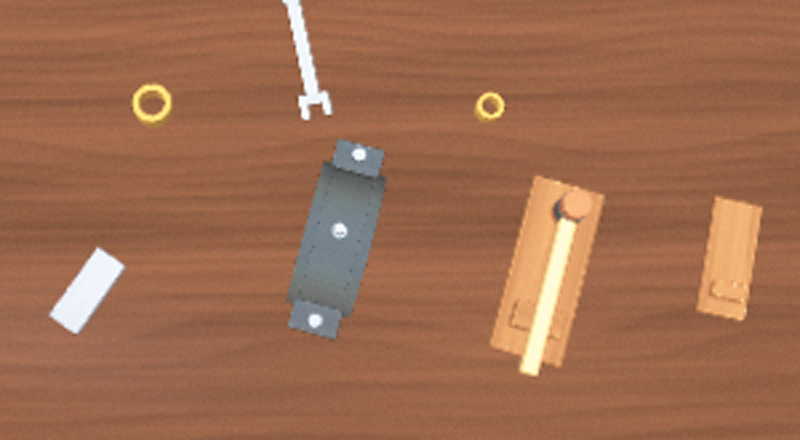

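The crops show the mallet on the larger rest. In the enlarged scene crop its head is at about (157,160) and its handle runs to (325,105). A smaller, empty look-alike rest is at (95,70) there, or (730,258) in the top crop. The rest meant is the larger one carrying the mallet, at top crop (548,270), because it is about 220 mm long and the other is only about 150 mm. The pin is at top crop (340,230), the bar at (87,290), the bushings at (152,103) and (490,105), and the wrench is at the top.

Next I'll fit the poses by silhouette.

```bash
cat > h.py <<'E'
from rig import *
import cv2,numpy as np
from scipy.optimize import minimize
def proj(P,X):
    return cv2.projectPoints(np.asarray(X,float).reshape(-1,1,3),cv2.Rodrigues(P["R"])[0],P["t"],P["camera_matrix"],np.array([P["k1"],0,0,0.]))[0].reshape(-1,2)
def back(P,uv,z):
    n=cv2.undistortPoints(np.array(uv,float).reshape(-1,1,2),P["camera_matrix"],np.array([P["k1"],0,0,0.])).reshape(-1,2)
    d=np.c_[n,np.ones(len(n))]@P["R"];c=-P["R"].T@P["t"]
    return c+d*((z-c[2])/d[:,2])[:,None]
def ray(P,uv):
    n=cv2.undistortPoints(np.array(uv,float).reshape(1,1,2),P["camera_matrix"],np.array([P["k1"],0,0,0.])).ravel()
    d=np.r_[n,1]@P["R"];return -P["R"].T@P["t"],d/np.linalg.norm(d)
def tri(rs):
    A=0;b=0
    for c,d in rs:
        M=np.eye(3)-np.outer(d,d);A=A+M;b=b+M@c
    return np.linalg.solve(A,b)
def box(x0,x1,y0,y1,z0,z1): return np.array([[x,y,z] for x in(x0,x1) for y in(y0,y1) for z in(z0,z1)],float)
S=4
def render(P,parts,q,win):
    l,t,r,b=win;m=np.zeros(((b-t)*S,(r-l)*S),np.uint8);c,s=np.cos(q[2]),np.sin(q[2])
    for X in parts:
        W=X@np.array([[c,s,0],[-s,c,0],[0,0,1]])+[q[0],q[1],0]
        uv=(proj(P,W)-[l,t]+.5)*S-.5
        h=cv2.convexHull(uv.astype(np.float32)).reshape(-1,2)
        cv2.fillPoly(m,[np.round(h*16).astype(np.int32)],255,shift=4)
    return cv2.GaussianBlur(m,(0,0),3)/255.
def mask(P,f,win):
    l,t,r,b=win;im=cv2.GaussianBlur(P["image"],(0,0),.6)[t:b,l:r]
    im=cv2.resize(im,None,fx=S,fy=S,interpolation=cv2.INTER_CUBIC)
    m=f(im.astype(float),cv2.cvtColor(im,cv2.COLOR_RGB2HSV).astype(float)).astype(np.uint8)*255
    n,lab,st,_=cv2.connectedComponentsWithStats(m);k=1+np.argmax(st[1:,4]);m=(lab==k).astype(np.uint8)*255
    cs,_=cv2.findContours(m,cv2.RETR_EXTERNAL,cv2.CHAIN_APPROX_NONE);cv2.drawContours(m,cs,-1,255,-1)
    return cv2.GaussianBlur(m,(0,0),3)/255.
def fit(views,parts,q0):
    cost=lambda q:sum(((render(P,parts,q,w)-m)**2).sum() for P,m,w in views)/S/S
    best=None
    for dy in(-.15,0,.15):
        i=np.array(q0)+[0,0,dy];r=minimize(cost,i,method="Nelder-Mead",options=dict(initial_simplex=[i,i+[.01,0,0],i+[0,.01,0],i+[0,0,.1]],xatol=1e-4,fatol=.02))
        if best is None or r.fun<best.fun:best=r
    return best.x,best.fun,[m.sum()/S/S for _,m,_ in views]
a=np.linspace(-np.arcsin(86/94),np.arcsin(86/94),25)
SEG=[np.array([[.094*np.sin(t),y,max(0,.094*np.cos(t)-.025)] for t in a for y in(-.04,.04)]+[[x,y,0] for x in(-.086,.086) for y in(-.04,.04)])]
HANDLE=[box(-.205,-.017,-.01,.01,.033,.059)]
BAR=[box(-.05,.05,-.02,.02,0,.02)]
gray=lambda im,h:h[...,1]<95
pale=lambda im,h:(im[...,1]>150)&(im[...,2]>75)
E
python3 - <<'E'
from h import *
sc=read_camera("scene");tp=read_camera("top")
for P,ps in((tp,[(430,277),(252,288),(340,277),(340,292),(415,290),(300,270)]),(sc,[(291,158),(414,280),(306,224),(322,232),(275,175),(380,220)])):
    for u,v in ps:
        c=P["image"][v,u];print((u,v),c,cv2.cvtColor(c[None,None],cv2.COLOR_RGB2HSV).ravel())
wt=dict(m=(395,235,460,335),b=(230,262,278,315),s=(318,222,375,315));ws=dict(m=(245,135,335,185),b=(385,262,445,298),s=(270,190,375,260))
h0=back(tp,[(430,277)],.045)[0];b0=back(tp,[(252.6,288.7)],.01)[0];s0=back(tp,[(347,266)],.08)[0]
for k,f,parts,q0 in(("m",pale,HANDLE,[h0[0]+.1,h0[1],-.2]),("b",gray,BAR,[*b0[:2],-.5]),("s",gray,SEG,[*s0[:2],-.15])):
    V=[(P,mask(P,f,w[k]),w[k]) for P,w in((tp,wt),(sc,ws))]
    for i,(P,m,w) in enumerate(V):cv2.imwrite(f"pics/m_{k}{i}.png",m*255)
    for VV in(V,V[:1],V[1:]):print(k,q0,fit(VV,parts,q0))
E
```

```text
(430, 277) [255 251 214] [ 27  41 255]
(252, 288) [240 244 251] [109  11 251]
(340, 277) [119 130 139] [104  37 139]
(340, 292) [111 111 109] [ 30   5 111]
(415, 290) [238 174 117] [ 14 130 238]
(300, 270) [153 100  70] [ 11 138 153]
(291, 158) [254 244 185] [ 26  69 254]
(414, 280) [238 241 248] [111  10 248]
(306, 224) [92 95 95] [90  8 95]
(322, 232) [73 72 72] [ 0  3 73]
(275, 175) [236 161  88] [ 15 160 236]
(380, 220) [143  79  46] [ 10 173 143]
m [np.float64(0.6001021151404816), np.float64(-0.3119717569775139), -0.2] (array([ 0.57119327, -0.29796941, -0.13822415]), np.float64(1568.9014744329104), [np.float64(1763.1051470588236), np.float64(1095.0813725490195)])
m [np.float64(0.6001021151404816), np.float64(-0.3119717569775139), -0.2] (array([ 0.59998191, -0.30207749, -0.04993851]), np.float64(1123.814873125721), [np.float64(1763.1051470588236)])
m [np.float64(0.6001021151404816), np.float64(-0.3119717569775139), -0.2] (array([ 0.56848738, -0.30222159, -0.1542059 ]), np.float64(414.2784505959247), [np.float64(1095.0813725490195)])
b [np.float64(0.47421240579397833), np.float64(
[... 567 characters left out ...]
5338047008750043), np.float64(-0.0463160112695957), -0.15] (array([ 0.53508076, -0.04656409, -0.27626898]), np.float64(712.6867128027682), [np.float64(1787.4870098039216), np.float64(2281.6117647058823)])
s [np.float64(0.5338047008750043), np.float64(-0.0463160112695957), -0.15] (array([ 0.53412024, -0.04591281, -0.28098893]), np.float64(353.4696549404075), [np.float64(1787.4870098039216)])
s [np.float64(0.5338047008750043), np.float64(-0.0463160112695957), -0.15] (array([ 0.53637545, -0.04656624, -0.25669588]), np.float64(357.2813850442138), [np.float64(2281.6117647058823)])[ WARN:0@1.425] global loadsave.cpp:1063 imwrite_ Unsupported depth image for selected encoder is fallbacked to CV_8U.
```

```bash
python3 - <<'E'
from h import *
sc=read_camera("scene");tp=read_camera("top")
wt=dict(m=(395,235,460,335),s=(318,222,375,315));ws=dict(m=(245,135,335,185),s=(270,190,375,260))
pale=lambda im,h:(h[...,1]<100)&(im[...,0]>150)
V=[(P,mask(P,pale,w),w) for P,w in((tp,wt["m"]),(sc,ws["m"]))]
h0=back(tp,[(430,277)],.045)[0]
for VV in(V,V[:1],V[1:]):print("m",fit(VV,HANDLE,[h0[0]+.1,h0[1],-.25]))
V=[(P,mask(P,gray,w),w) for P,w in((tp,wt["s"]),(sc,ws["s"]))]
for hw in(.025,.03,.035):
  SG=SEG+[box(s*.08,s*.12,-hw,hw,0,.009) for s in(-1,1)] if 0 else SEG+[box(min(s*.08,s*.12),max(s*.08,s*.12),-hw,hw,0,.009) for s in(-1,1)]
  for VV in(V,V[:1],V[1:]):print("s",hw,fit(VV,SG,[.535,-.0465,-.27]))
# pin & head crops
for n,P,(u,v) in(("t",tp,(347,266)),("s",sc,(325,212))):
    g=P["image"][v-9:v+10,u-9:u+10].astype(int).min(2);print(n);print(g)
def crop(P,u,v,r,k):return cv2.resize(P["image"][v-r:v+r,u-r:u+r,::-1],(k,k),interpolation=cv2.INTER_CUBIC)
cv2.imwrite("pics/c3.png",np.hstack([np.vstack([crop(sc,325,215,12,280),crop(sc,260,165,20,280)]),np.vstack([crop(tp,347,266,12,280),crop(tp,432,260,20,280)])]))
E
```

```text
m (array([ 0.56108561, -0.32660391, -0.299554  ]), np.float64(305.5875451749327), [np.float64(377.559068627451), np.float64(259.6781862745098)])
m (array([ 0.5628032 , -0.32835833, -0.30713215]), np.float64(25.594900038446752), [np.float64(377.559068627451)])
m (array([ 0.55559478, -0.32660262, -0.24358021]), np.float64(261.0674673202614), [np.float64(259.6781862745098)])
s 0.025 (array([ 0.53570148, -0.04651131, -0.27837565]), np.float64(74.73542291426375), [np.float64(1787.0411764705882), np.float64(2281.4279411764705)])
s 0.025 (array([ 0.53644538, -0.0468677 , -0.28229241]), np.float64(40.40914840445983), [np.float64(1787.0411764705882)])
s 0.025 (array([ 0.53532737, -0.04678366, -0.27283109]), np.float64(30.20917820069204), [np.float64(2281.4279411764705)])
s 0.03 (array([ 0.53591221, -0.04683351, -0.28304444]), np.float64(15.416392733564015), [np.float64(1787.0411764705882), np.float64(2281.4279411764705)])
s 0.03 (array([ 0.53611374, -0.04689561, -0.28372013]), np.float64(5.475473856209151), [np.float64(1787.0411764705882)])
s 0.03 (array([ 0.53486452, -0.04652164, -0.27889285
[... 2852 characters left out ...]
 149 159 169 171 151 124 108 104 103 108 102
  102]
 [103 104 106 106 120 144 167 165 162 173 182 166 134 110 105 106 106 102
  102]
 [106 107 107 109 114 145 177 188 177 184 191 174 134 111 102 105 105 106
  103]
 [104 105 106 107 110 125 164 185 191 191 185 158 122 109 106 104 107 104
  105]
 [104 105 105 105 105 111 135 154 167 162 153 130 114 106 105 106 103 103
  103]
 [101 105 106 106 108 107 115 119 123 123 117 114 107 106 106 104 107 103
  101]
 [105 103 104 103 106 107 107 109 108 108 108 110 107 107 106 103 104 104
  101]
 [103 103 105 105 103 106 107 107 112 108 108 109 105 106 102 104 103  99
  101]
 [105 105 107 105 106 105 104 107 103 105 105 106 104 102 103 104 105 102
  103]]
```

View pics/c3.png

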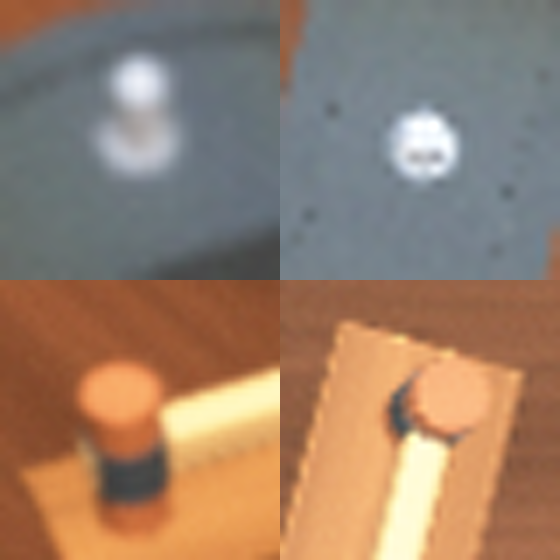

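The crop shows the pin top at scene pixel (324,209), above a pale collar, and at top pixel (347,266). The head's top face is at scene (257,161) and top (436,256).

```bash
python3 - <<'E'
from h import *
sc=read_camera("scene");tp=read_camera("top")
ws=(245,135,335,185);wt=(395,235,460,335)
for lim in(110,130):
  pale=lambda im,h:(h[...,1]<lim)&(im[...,0]>150)&(im[...,0]-im[...,2]>15)
  V=[(P,mask(P,pale,w),w) for P,w in((tp,wt),(sc,ws))]
  for VV in(V,V[:1],V[1:]):print("m",lim,fit(VV,HANDLE,[.563,-.328,-.3]))
print("head top",back(sc,[(256.9,161.2)],.084),back(tp,[(435.8,256.2)],.084),tri([ray(sc,(256.9,161.2)),ray(tp,(435.8,256.2))]))
for q in([.5628,-.3284],):
  print(proj(sc,[[*q,.084],[*q,.008]]),proj(tp,[[*q,.084]]))
def cen(P,u0,v0,u1,v1,bg):
  g=np.clip(P["image"][v0:v1,u0:u1].astype(float).min(2)-bg,0,None);y,x=np.mgrid[v0:v1,u0:u1];return (g*x).sum()/g.sum(),(g*y).sum()/g.sum()
pt=cen(tp,342,262,354,272,130);ps=cen(sc,320,206,332,212,115)
print("pin",pt,ps,tri([ray(tp,pt),ray(sc,ps)]))
for z in(.065,.083,.088,.093):print(z,proj(sc,[[.5356,-.0468,z]]),proj(tp,[[.5356,-.0468,z]]))
c=[sense()["tcp_pos"],sense()["ee_rot"]];print(c)
E
```

```text
m 110 (array([ 0.56346611, -0.32817549, -0.29856214]), np.float64(253.71351307189542), [np.float64(414.62524509803916), np.float64(302.87107843137255)])
m 110 (array([ 0.56361732, -0.32833656, -0.30668298]), np.float64(10.512012687427912), [np.float64(414.62524509803916)])
m 110 (array([ 0.55474302, -0.32585365, -0.25586605]), np.float64(219.0050105728566), [np.float64(302.87107843137255)])
m 130 (array([ 0.56056157, -0.3276749 , -0.30562926]), np.float64(238.12038638985004), [np.float64(638.9909313725491), np.float64(421.1754901960785)])
m 130 (array([ 0.56616612, -0.32879238, -0.30651043]), np.float64(102.74990580545943), [np.float64(638.9909313725491)])
m 130 (array([ 0.55880746, -0.32834252, -0.27748326]), np.float64(114.71247597078046), [np.float64(421.1754901960785)])
head top [[ 0.56284789 -0.32325478  0.084     ]] [[ 0.56032021 -0.32522848  0.084     ]] [ 0.56095285 -0.32610403  0.08046983]
[[255.86566746 160.25926089]
 [257.95908183 177.41258984]] [[436.75664681 255.40557817]]
pin (np.float64(346.9151111111111), np.float64(265.88044444444444)) (np.float64(324.531746031746), np.float64(209.63852813852813)) [ 0.53415772 -0.04657623  0.08428745]
0.065 [[324.39806675 214.23396622]] [[346.86573306 266.15430962]]
0.083 [[324.43470021 210.22184167]] [[347.19738788 265.28041628]]
0.088 [[324.44498672 209.09524365]] [[347.29079821 265.03427396]]
0.093 [[324.45532193 207.96330616]] [[347.38477627 264.78663079]]
[array([0.17340734, 0.52195821, 0.2186538 ]), array([-5.01776701e-01, -3.10123548e+00,  2.39157577e-05])]
```

Poses from the fits:

| Thing | x (m) | y (m) | Yaw (rad) |
|---|---|---|---|
| mallet | 0.562 | -0.327 | -0.303 |
| segment | 0.5353 | -0.0467 | -0.283 |
| bar | 0.4734 | 0.256 | -0.611 |

The pin top is at z ≈ 0.086. The gripper is already almost square to the handle, so I'm moving over to it now.

Call:
apply_moves:
  series:
    - [60, -0.83, -1, 0, -0.011]
    - [60, -0.83, -1, 0, 0]
    - [60, -0.83, -1, 0, 0]
    - [60, -0.83, -1, 0, 0]
    - [60, -0.83, -1, 0, 0]
    - [60, -0.83, -1, 0, 0]
    - [60, -0.83, -1, 0, 0]
    - [60, -0.83, -1, 0, 0]
  squeeze: 60

```text
clock: 2.1
tcp_pos: [0.2718, 0.2801, 0.2188]
ee_rot: [0.474, 3.105, 0.001]
ft_force: [0.4, -0.2, 0.7]
finger_gap: 0.641
gripper_force: 0.0
```

Call:
apply_moves:
  series:
    - [60, -0.83, -1, 0, 0]
    - [60, -0.83, -1, 0, 0]
    - [60, -0.83, -1, 0, 0]
    - [60, -0.83, -1, 0, 0]
    - [60, -0.83, -1, 0, 0]
    - [60, -0.83, -1, 0, 0]
    - [60, -0.83, -1, 0, 0]
    - [60, -0.83, -1, 0, 0]

```text
clock: 2.9
tcp_pos: [0.3705, 0.0395, 0.2189]
ee_rot: [0.475, 3.105, 0.0]
ft_force: [-0.0, 0.9, -0.0]
finger_gap: 0.646
gripper_force: 0.0
```

Call:
apply_moves:
  series:
    - [60, -0.83, -1, 0, 0]
    - [60, -0.83, -1, 0, 0]
    - [60, -0.83, -1, 0, 0]
    - [60, -0.83, -1, 0, 0]
    - [60, -0.83, -1, 0, 0]
    - [60, -0.83, -1, 0, 0]
    - [60, -0.83, -1, 0, 0]
    - [60, -0.83, -1, 0, 0]

```text
clock: 3.7
tcp_pos: [0.4692, -0.201, 0.2187]
ee_rot: [0.475, 3.105, -0.0]
ft_force: [0.8, 0.8, 0.6]
finger_gap: 0.647
gripper_force: 0.0
```

```bash
cat > go.py <<'E'
import sys,numpy as np
from rig import *
from scipy.spatial.transform import Rotation as Ro
def need(p,yaw_x):
    s=sense();R=Ro.from_rotvec(s["ee_rot"]).as_matrix();d=R.T@(np.array(p)-s["tcp_pos"])/.025
    y=np.degrees(np.arctan2(R[1,0],R[0,0]));t=-((yaw_x-y+180)%360-180)/90
    print("t",round(s["clock"],2),"tcp",s["tcp_pos"].round(4),"yaw",round(y,2),"tilt",R[:,2].round(3),"F",s["ft_force"].round(1),"gap",round(s["finger_gap"]*93,1),"gf",round(s["gripper_force"],1),"q",s["joints"].round(2))
    print("units",d.round(3),"turn",round(t,4))
if __name__=="__main__":
    a=[float(v) for v in sys.argv[1:]];need(a[:3],a[3])
E
python3 go.py .519 -.3135 .1 162.6
```

```text
t 3.7 tcp [ 0.4692 -0.201   0.2187] yaw 162.6 tilt [ 0. -0. -1.] F [0.8 0.8 0.6] gap 60.2 gf 0.0 q [-0.62  0.19  1.63  0.    1.33 -1.89]
units [-3.246 -3.696  4.749] turn -0.0
```

Call:
apply_moves:
  series:
    - [60, -0.81, -0.92, 0.8, 0]
    - [60, -0.81, -0.92, 0.8, 0]
    - [60, -0.81, -0.93, 0.8, 0]
    - [60, -0.81, -0.93, 0.8, 0]
    - [60, 0, 0, 1, 0]
    - [60, 0, 0, 1, 0]
    - [60, 0, 0, 1, 0]
    - [60, 0, 0, 0.6, 0]

```text
clock: 4.5
tcp_pos: [0.5175, -0.3115, 0.0464]
ee_rot: [-0.475, -3.103, -0.003]
ft_force: [0.3, 0.7, -0.5]
finger_gap: 0.647
gripper_force: 0.0
```

```bash
python3 go.py .519 -.3135 .027 162.6; python3 - <<'E'
from h import *
tp=read_camera("top");sc=read_camera("scene")
f=lambda P,l,t,r,b:cv2.resize(P["image"][t:b,l:r,::-1],(400,400),interpolation=cv2.INTER_CUBIC)
cv2.imwrite("pics/c4.png",np.hstack([f(tp,385,225,485,325),f(sc,235,110,335,210)]))
E
```

```text
t 4.5 tcp [ 0.5175 -0.3115  0.0464] yaw 162.59 tilt [-0.002  0.002 -1.   ] F [ 0.3  0.7 -0.5] gap 60.2 gf 0.0 q [-0.73  0.51  1.61  0.    1.02 -1.99]
units [-0.081 -0.058  0.774] turn -0.0001
```

View pics/c4.png

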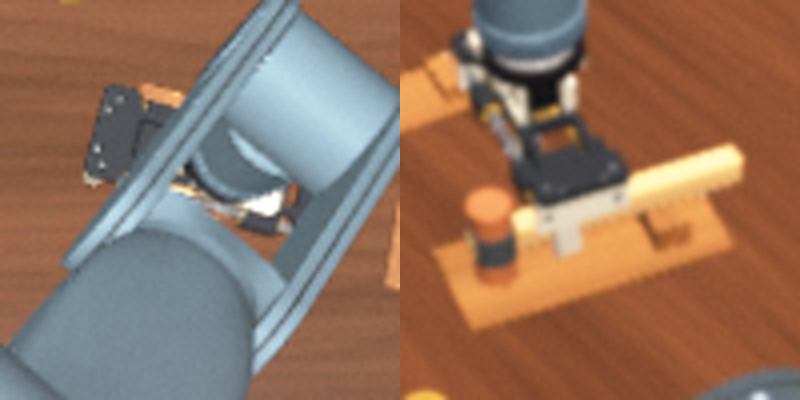

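The right half shows the fingers straddling the handle near the head (crop 565,220). I'll lower and grip.

Call:
apply_moves:
  series:
    - [60, -0.06, -0.05, 0.8, 0]
    - [60, 0, 0, 0, 0]
    - [10, 0, 0, 0, 0]
    - [10, 0, 0, 0, 0]
    - [10, 0, 0, 0, 0]
    - [10, 0, 0, 0, 0]
    - [10, 0, 0, 0, 0]
    - [10, 0, 0, 0, 0]
  squeeze: 60

```text
clock: 5.4
tcp_pos: [0.5196, -0.3135, 0.029]
ee_rot: [0.475, 3.105, 0.0]
ft_force: [-0.9, 1.9, 2.2]
finger_gap: 0.209
gripper_force: 59.9
```

```bash
python3 go.py .519 -.3135 .027 162.6
```

```text
t 5.4 tcp [ 0.5196 -0.3135  0.029 ] yaw 162.62 tilt [ 0.  0. -1.] F [-0.9  1.9  2.2] gap 19.4 gf 59.9 q [-0.73  0.54  1.61  0.    0.99 -1.99]
units [ 0.025 -0.007  0.081] turn 0.0002
```

Call:
apply_moves:
  series:
    - [10, 0, 0, -0.3, 0]
    - [10, 0, 0, -0.7, 0]
    - [10, 0, 0, -1, 0]
    - [10, 0, 0, -1, 0]
    - [10, 0, 0, -1, 0]
    - [10, 0, 0, -1, 0]
    - [10, 0, 0, -1, 0]
    - [10, 0, 0, 0, 0]

```text
clock: 6.2
tcp_pos: [0.521, -0.3152, 0.1824]
ee_rot: [0.474, 3.1, -0.006]
ft_force: [0.2, -0.2, -2.6]
finger_gap: 0.213
gripper_force: 59.9
```

```bash
python3 go.py .493 -.0332 .179 162.6;python3 - <<'E'
from h import *
sc=read_camera("scene")
cv2.imwrite("pics/c5.png",cv2.resize(sc["image"][60:210,200:350,::-1],(500,500),interpolation=cv2.INTER_CUBIC))
E
```

```text
t 6.2 tcp [ 0.521  -0.3152  0.1824] yaw 162.61 tilt [ 0.005 -0.005 -1.   ] F [ 0.2 -0.2 -2.6] gap 19.8 gf 59.9 q [-0.73  0.38  1.45 -0.    1.3  -1.99]
units [ 4.438 10.429  0.078] turn 0.0001
```

View pics/c5.png

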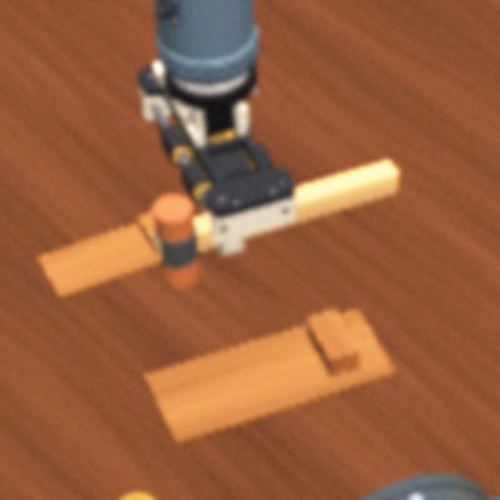

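The mallet hangs level in the grip, and the rest is clear at crop (270,370). Next is the move over the pin.

Call:
apply_moves:
  series:
    - [10, 0.37, 0.87, 0, 0]
    - [10, 0.37, 0.87, 0, 0]
    - [10, 0.37, 0.87, 0, 0]
    - [10, 0.37, 0.87, 0, 0]
    - [10, 0.37, 0.87, 0, 0]
    - [10, 0.37, 0.87, 0, 0]
    - [10, 0.37, 0.87, 0, 0]
    - [10, 0.37, 0.87, 0, 0]

```text
clock: 7.05
tcp_pos: [0.4994, -0.1241, 0.1764]
ee_rot: [-0.475, -3.102, -0.002]
ft_force: [-0.1, 0.7, -3.7]
finger_gap: 0.209
gripper_force: 59.9
```

Call:
apply_moves:
  series:
    - [10, 0.37, 0.87, 0, 0]
    - [10, 0.37, 0.87, 0, 0]
    - [10, 0.37, 0.87, 0, 0]
    - [10, 0.37, 0.87, 0, 0]
    - [10, 0, 0, 0, 0]
    - [10, 0, 0, 0, 0]

```text
clock: 7.65
tcp_pos: [0.4906, -0.031, 0.1771]
ee_rot: [-0.472, -3.103, 0.0]
ft_force: [-0.4, -1.0, -3.7]
finger_gap: 0.212
gripper_force: 59.9
```

```bash
python3 go.py .493 -.0332 .179 162.6;python3 - <<'E'
from h import *
sc=read_camera("scene");tp=read_camera("top")
for P in(sc,tp):print([(np.round(d["box"],1),d["conf"]) for d in search_frame("mallet",P)])
for P in(sc,tp):print(proj(P,[[.535,-.0465,.158],[.535,-.0465,.234],[.5353,-.0467,.086]]))
f=lambda P,l,t,r,b:cv2.resize(P["image"][t:b,l:r,::-1],(400,400),interpolation=cv2.INTER_CUBIC)
cv2.imwrite("pics/c6.png",np.hstack([f(sc,285,140,385,240),f(tp,300,215,380,295)]))
E
```

```text
t 7.65 tcp [ 0.4906 -0.031   0.1771] yaw 162.69 tilt [-0.003  0.    -1.   ] F [-0.4 -1.  -3.7] gap 19.8 gf 59.9 q [-0.29  0.19  1.73 -0.    1.22 -1.56]
units [-0.117 -0.054 -0.074] turn 0.001
[(array([319.9, 156.3, 393.5, 199.4]), 0.9)]
[(array([329.8, 279. , 345.5, 313.2]), 0.52)]
[[324.8314409  192.69748058]
 [325.01468353 173.62719396]
 [324.5437229  209.51312021]]
[[348.56450586 261.6253223 ]
 [350.19129416 257.33405977]
 [347.22346528 265.22899641]]
```

View pics/c6.png

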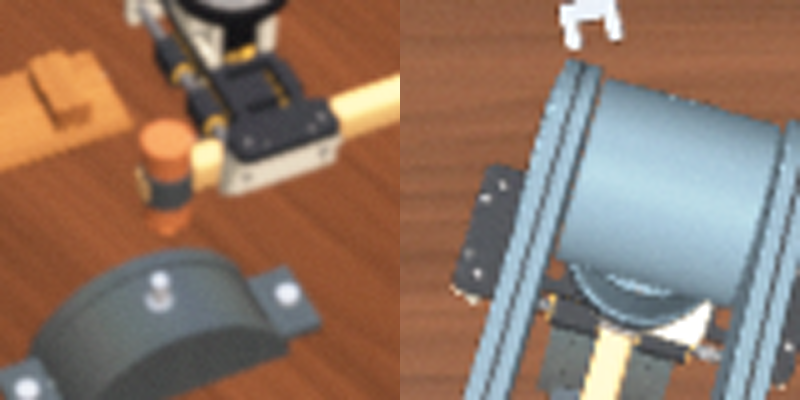

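Call:
apply_moves:
  series:
    - [10, -0.09, -0.04, -0.2, 0]
    - [10, 0, 0, 0, 0]
    - [10, 0, 0, 0, 0]

```text
clock: 8.15
tcp_pos: [0.4938, -0.0336, 0.1839]
ee_rot: [0.476, 3.105, -0.0]
ft_force: [0.1, 0.9, -3.5]
finger_gap: 0.212
gripper_force: 59.9
```

```bash
python3 go.py .493 -.0332 .084 162.6
```

```text
t 8.15 tcp [ 0.4938 -0.0336  0.1839] yaw 162.57 tilt [ 0.001 -0.    -1.   ] F [ 0.1  0.9 -3.5] gap 19.7 gf 59.9 q [-0.29  0.19  1.72  0.    1.24 -1.56]
units [0.037 0.007 3.998] turn -0.0003
```

Call:
apply_moves:
  series:
    - [10, 0.03, 0, 1, 0]
    - [10, 0, 0, 1, 0]
    - [10, 0, 0, 1, 0]
    - [10, 0, 0, 1, 0]
    - [10, 0, 0, -1, 0]
    - [10, 0, 0, -1, 0]
    - [10, 0, 0, -1, 0]
    - [10, 0, 0, 0, 0]

```text
clock: 8.95
tcp_pos: [0.4953, -0.0337, 0.1619]
ee_rot: [0.474, 3.098, -0.002]
ft_force: [0.9, -0.2, -3.7]
finger_gap: 0.209
gripper_force: 60.0
```

```bash
python3 go.py .493 -.0332 .084 162.6;python3 - <<'E'
from h import *
sc=read_camera("scene")
f=lambda P,l,t,r,b:cv2.resize(P["image"][t:b,l:r,::-1],(500,500),interpolation=cv2.INTER_CUBIC)
cv2.imwrite("pics/c7.png",f(sc,285,150,385,250))
E
```

```text
t 8.95 tcp [ 0.4953 -0.0337  0.1619] yaw 162.61 tilt [ 0.007 -0.002 -1.   ] F [ 0.9 -0.2 -3.7] gap 19.5 gf 60.0 q [-0.29  0.21  1.75  0.    1.18 -1.56]
units [ 0.115 -0.007  3.113] turn 0.0001
```

View pics/c7.png

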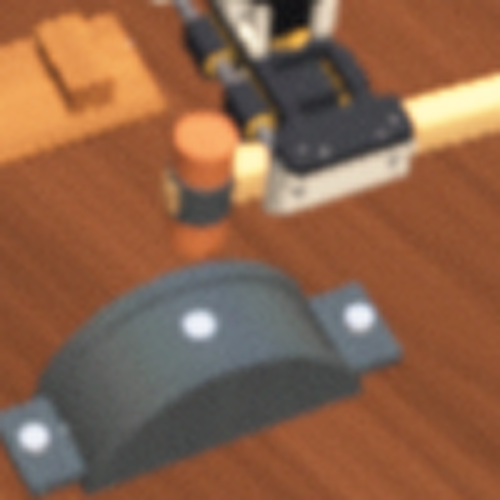

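The pin blob is now a single round dot at crop (199,324), which is full pixel (324.3,214.3). That matches the projected crown at z = 0.065. I'll add one confirming blow.

Call:
apply_moves:
  series:
    - [10, 0, 0, 0.1, 0]
    - [10, 0, 0, 1, 0]
    - [10, 0, 0, 1, 0]
    - [10, 0, 0, 1, 0]
    - [10, 0, 0, -1, 0]
    - [10, 0, 0, -1, 0]
    - [10, 0, 0, -1, 0]
    - [10, 0, 0, -1, 0]

```text
clock: 9.8
tcp_pos: [0.4915, -0.0326, 0.1798]
ee_rot: [-0.474, -3.102, -0.001]
ft_force: [0.0, -0.2, -3.8]
finger_gap: 0.208
gripper_force: 60.0
```

Call:
apply_moves:
  series:
    - [10, 0, 0, 0, 0]
    - [10, 0, 0, 0, 0]
    - [10, 0, 0, 0, 0]

```text
clock: 10.1
tcp_pos: [0.4913, -0.0326, 0.1788]
ee_rot: [-0.474, -3.101, -0.001]
ft_force: [0.4, 0.5, -3.5]
finger_gap: 0.213
gripper_force: 60.0
```

```bash
python3 go.py .5196 -.3135 .18 162.6;python3 - <<'E'
from h import *
sc=read_camera("scene")
print(sc["image"][205:221,318:332].astype(int).min(2))
f=lambda P,l,t,r,b:cv2.resize(P["image"][t:b,l:r,::-1],(500,500),interpolation=cv2.INTER_CUBIC)
cv2.imwrite("pics/c8.png",f(sc,285,130,405,250))
E
```

```text
t 10.1 tcp [ 0.4913 -0.0326  0.1788] yaw 162.6 tilt [-0.004  0.001 -1.   ] F [ 0.4  0.5 -3.5] gap 19.8 gf 60.0 q [-0.29  0.19  1.73 -0.    1.23 -1.56]
units [ -4.44  -10.385  -0.066] turn 0.0
[[112 112 110 105 105 104 103  98 101 100  97  96  91  93]
 [107 106 104 101 101  99  98  94  97  95  93  97  93  95]
 [103 104 100  95  97  98  98  93  99 101 100 102 100 100]
 [101  99  97  99 100 102 101 104 107 104 103 103 104 102]
 [101 101 103 105 107 107 107 107 107 104 106 107 103 107]
 [105 108 108 107 112 109 107 106 107 106 106 107 108 107]
 [109 111 109 109 116 121 126 128 118 109 107 108 108 106]
 [109 108 109 118 143 166 178 180 164 135 113 107 105 103]
 [107 108 116 143 189 212 224 224 211 174 130 110 108 104]
 [110 110 120 160 214 233 237 236 230 200 143 112 105 105]
 [110 107 114 150 211 233 237 236 230 198 144 113 104 105]
 [109 109 112 133 179 214 225 224 210 170 128 109 109 105]
 [107 105 107 115 134 166 178 173 159 136 114 109 106 108]
 [105 106 108 108 116 121 128 126 118 117 109 109 109 105]
 [107 107 106 108 107 107 110 106 109 110 110 107 107 108]
 [106 109 108 109 108 107 110 110 108 110 107 106 109 106]]
```

View pics/c8.png

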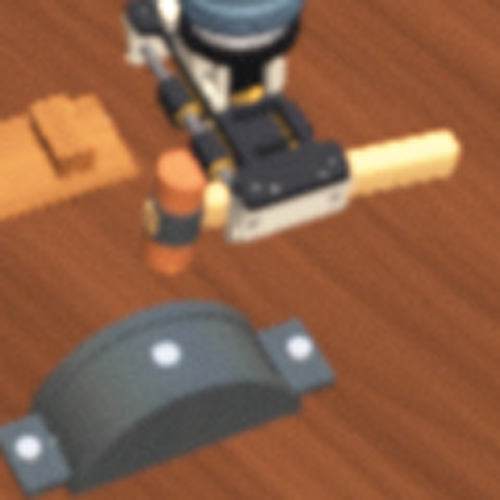

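The pin blob is symmetric and centred at full-image row 214.4, so the pin is flush. The head has pitched slightly in the grip: its top is at crop (180,165) and its bottom at (166,262). Lowering the handle tail onto the rest block will correct that. Now I'll go back to the rest.

Call:
apply_moves:
  series:
    - [10, -0.37, -0.865, 0, 0]
    - [10, -0.37, -0.865, 0, 0]
    - [10, -0.37, -0.865, 0, 0]
    - [10, -0.37, -0.865, 0, 0]
    - [10, -0.37, -0.865, 0, 0]
    - [10, -0.37, -0.865, 0, 0]
    - [10, -0.37, -0.865, 0, 0]
    - [10, -0.37, -0.865, 0, 0]

```text
clock: 10.95
tcp_pos: [0.5109, -0.2207, 0.1793]
ee_rot: [-0.475, -3.103, -0.002]
ft_force: [-0.4, -0.6, -4.6]
finger_gap: 0.215
gripper_force: 60.0
```

Call:
apply_moves:
  series:
    - [10, -0.37, -0.865, 0, 0]
    - [10, -0.37, -0.865, 0, 0]
    - [10, -0.37, -0.865, 0, 0]
    - [10, -0.37, -0.865, 0, 0]
    - [10, 0, 0, 1, 0]
    - [10, 0, 0, 1, 0]
    - [10, 0, 0, 1, 0]
    - [10, 0, 0, 0, 0]

```text
clock: 11.75
tcp_pos: [0.518, -0.3113, 0.1006]
ee_rot: [-0.474, -3.096, -0.009]
ft_force: [-0.2, 1.0, -3.8]
finger_gap: 0.213
gripper_force: 60.0
```

Call:
apply_moves:
  series:
    - [10, 0, 0, 0.5, 0]
    - [10, 0, 0, 0.5, 0]
    - [10, 0, 0, 0, 0]
    - [10, 0, 0, 0, 0]

```text
clock: 12.15
tcp_pos: [0.5212, -0.3138, 0.0813]
ee_rot: [0.475, 3.105, -0.0]
ft_force: [0.5, -0.2, -3.2]
finger_gap: 0.214
gripper_force: 60.0
```

```bash
python3 go.py .5196 -.3135 .029 162.6;python3 - <<'E'
from h import *
sc=read_camera("scene")
f=lambda P,l,t,r,b:cv2.resize(P["image"][t:b,l:r,::-1],(500,500),interpolation=cv2.INTER_CUBIC)
cv2.imwrite("pics/c9.png",f(sc,235,105,335,205))
E
```

```text
t 12.15 tcp [ 0.5212 -0.3138  0.0813] yaw 162.62 tilt [ 0. -0. -1.] F [ 0.5 -0.2 -3.2] gap 19.9 gf 60.0 q [-0.73  0.48  1.56 -0.    1.1  -1.99]
units [ 0.064 -0.009  2.092] turn 0.0002
```

View pics/c9.png

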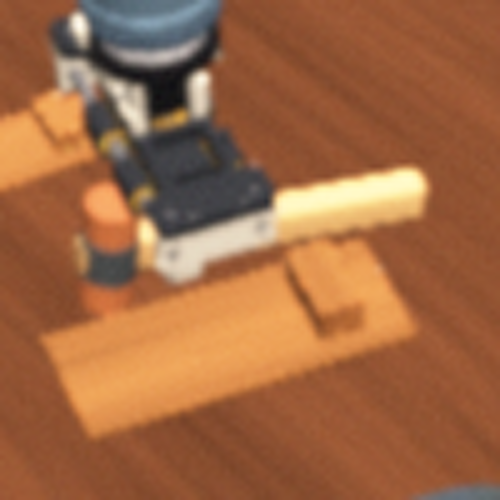

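Call:
apply_moves:
  series:
    - [10, 0.06, 0, 0.5, 0]
    - [10, 0, 0, 0.5, 0]
    - [10, 0, 0, 0.3, 0]
    - [10, 0, 0, 0.1, 0]
    - [10, 0, 0, 0, 0]

```text
clock: 12.7
tcp_pos: [0.5193, -0.313, 0.0453]
ee_rot: [-0.475, -3.104, -0.001]
ft_force: [-0.8, -0.4, -2.7]
finger_gap: 0.209
gripper_force: 60.0
```

Call:
apply_moves:
  series:
    - [10, 0, 0, 0.1, 0]
    - [10, 0, 0, 0.1, 0]
    - [10, 0, 0, 0.1, 0]
    - [10, 0, 0, 0.1, 0]
    - [10, 0, 0, 0.1, 0]
    - [10, 0, 0, 0.08, 0]
    - [10, 0, 0, 0.06, 0]
    - [10, 0, 0, 0, 0]
  squeeze: 25

```text
clock: 13.5
tcp_pos: [0.5195, -0.3132, 0.0299]
ee_rot: [-0.475, -3.105, -0.0]
ft_force: [0.8, 0.7, -1.9]
finger_gap: 0.212
gripper_force: 25.0
```

```bash
python3 go.py .5196 -.3135 .029 162.6
```

```text
t 13.5 tcp [ 0.5195 -0.3132  0.0299] yaw 162.61 tilt [-0.  0. -1.] F [ 0.8  0.7 -1.9] gap 19.7 gf 25.0 q [-0.73  0.54  1.61 -0.    0.99 -1.99]
units [-0.006 -0.009  0.035] turn 0.0001
```

Call:
apply_moves:
  series:
    - [10, 0, 0, 0.04, 0]
    - [10, 0, 0, 0, 0]
    - [10, 0, 0, 0, 0]
    - [10, 0, 0, 0, 0]
  squeeze: 5

```text
clock: 13.9
tcp_pos: [0.5194, -0.3131, 0.029]
ee_rot: [-0.475, -3.105, -0.001]
ft_force: [-0.0, -0.2, -2.6]
finger_gap: 0.215
gripper_force: 5.0
```

Call:
apply_moves:
  series:
    - [24, 0, 0, 0, 0]
    - [40, 0, 0, 0, 0]
    - [60, 0, 0, 0, 0]
    - [60, 0, 0, 0, 0]
    - [60, 0, 0, -0.5, 0]
    - [60, 0, 0, -1, 0]
    - [60, 0, 0, -1, 0]
    - [60, 0, 0, -1, 0]

```text
clock: 14.7
tcp_pos: [0.5197, -0.3134, 0.1186]
ee_rot: [0.475, 3.105, -0.001]
ft_force: [-0.1, -0.3, 0.1]
finger_gap: 0.645
gripper_force: 0.0
```

Call:
apply_moves:
  series:
    - [93, 0, 0.5, -1, 0]
    - [93, 0, 1, -1, 0]
    - [93, 0, 1, 0, 0]
    - [93, 0, 1, 0, 0]
    - [93, 0, 1, 0, 0]
    - [93, 0, 1, 0, 0]
    - [93, 0, 1, 0, 0]
    - [93, 0, 1, 0, 0]

```text
clock: 15.5
tcp_pos: [0.576, -0.1334, 0.1679]
ee_rot: [0.475, 3.104, -0.001]
ft_force: [0.2, 0.4, 1.0]
finger_gap: 0.999
gripper_force: 0.0
```

Call:
apply_moves:
  series:
    - [93, 0, 1, 0, 0]
    - [93, 0, 1, 0, 0]
    - [93, 0, 1, 0, 0]
    - [93, 0, 1, 0, 0]
    - [93, 0, 1, 0, 0]
    - [93, 0, 1, 0, 0]
    - [93, 0, 1, 0, 0]
    - [93, 0, 1, 0, 0]

```text
clock: 16.3
tcp_pos: [0.6358, 0.0575, 0.1678]
ee_rot: [0.475, 3.104, 0.0]
ft_force: [-0.7, -1.4, 0.7]
finger_gap: 1.002
gripper_force: 0.0
```

```bash
python3 go.py .4734 .256 .1 145; python3 - <<'E'
from h import *
sc=read_camera("scene");tp=read_camera("top")
ws=(245,135,335,185);wt=(395,235,460,335)
pale=lambda im,h:(h[...,1]<110)&(im[...,0]>150)&(im[...,0]-im[...,2]>15)
V=[(P,mask(P,pale,w),w) for P,w in((tp,wt),(sc,ws))]
for VV in(V,V[:1],V[1:]):print("m",fit(VV,HANDLE,[.563,-.328,-.3]))
wb=((230,262,278,315),(385,262,445,298))
V=[(P,mask(P,gray,w),w) for P,w in((tp,wb[0]),(sc,wb[1]))]
print("b",fit(V,BAR,[.4734,.256,-.61]))
f=lambda P,l,t,r,b:cv2.resize(P["image"][t:b,l:r,::-1],(400,400),interpolation=cv2.INTER_CUBIC)
cv2.imwrite("pics/c10.png",np.hstack([f(sc,235,125,335,225),f(tp,385,235,485,335)]))
E
```

```text
t 16.3 tcp [0.6358 0.0575 0.1678] yaw 162.61 tilt [ 0.001 -0.    -1.   ] F [-0.7 -1.4  0.7] gap 93.2 gf 0.0 q [-0.08  0.45  1.38 -0.    1.31 -1.35]
units [8.574 5.635 2.706] turn 0.1957
m (array([ 0.55916125, -0.32625954, -0.29342583]), np.float64(339.0824932718185), [np.float64(399.24313725490197), np.float64(224.68406862745098)])
m (array([ 0.55761032, -0.32724181, -0.30669711]), np.float64(15.746448481353326), [np.float64(399.24313725490197)])
m (array([ 0.56273958, -0.32201042, -0.17274306]), np.float64(303.91211937716264), [np.float64(224.68406862745098)])
b (array([ 0.47332303,  0.25587496, -0.61417652]), np.float64(21.902058823529412), [np.float64(489.18063725490197), np.float64(660.4394607843137)])
```

View pics/c10.png

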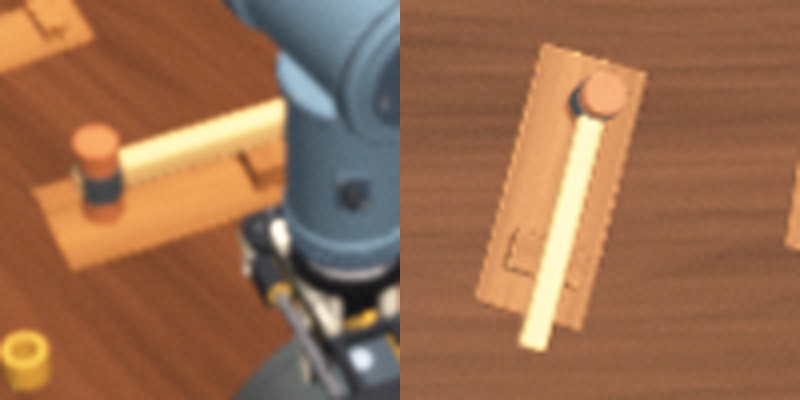

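The mallet stands upright on its rest, but the top view (head at crop 605,95) shows it about 6 mm back along its handle from where it started. There is plenty of time, so I'll regrip and shift it forward.

Call:
apply_moves:
  series:
    - [60, 0, -0.97, 0, 0]
    - [60, 0, -0.97, 0, 0]
    - [60, 0, -0.97, 0, 0]
    - [60, 0, -0.97, 0, 0]
    - [60, 0, -0.97, 0, 0]
    - [60, 0, -0.97, 0, 0]
    - [60, 0, -0.97, 0, 0]
    - [60, 0, -0.97, 0, 0]

```text
clock: 17.2
tcp_pos: [0.5767, -0.1305, 0.1675]
ee_rot: [0.476, 3.105, -0.001]
ft_force: [-0.3, -0.3, -1.2]
finger_gap: 0.646
gripper_force: 0.0
```

Call:
apply_moves:
  series:
    - [60, 0, -0.97, 0, 0]
    - [60, 0, -0.97, 0, 0]
    - [60, 0, -0.97, 0, 0]
    - [60, 0, -0.97, 0, 0]
    - [60, 0, -0.97, 0, 0]
    - [60, 0, -0.97, 0, 0]
    - [60, 0, -0.97, 0, 0]
    - [60, 0, -0.97, 0, 0]

```text
clock: 18.0
tcp_pos: [0.5184, -0.3155, 0.1675]
ee_rot: [0.476, 3.105, -0.001]
ft_force: [0.2, -0.8, 0.0]
finger_gap: 0.646
gripper_force: 0.0
```

Call:
apply_moves:
  series:
    - [60, 0, 0, 1, 0]
    - [60, 0, 0, 1, 0]
    - [60, 0, 0, 1, 0]
    - [60, 0, 0, 1, 0]
    - [60, 0, 0, 0.5, 0]
    - [60, 0, 0, 0, 0]
    - [60, 0, 0, 0, 0]

```text
clock: 18.7
tcp_pos: [0.5197, -0.3145, 0.0552]
ee_rot: [0.475, 3.105, -0.001]
ft_force: [0.8, -0.3, 0.6]
finger_gap: 0.648
gripper_force: 0.0
```

```bash
python3 go.py .5194 -.3131 .029 162.6
```

```text
t 18.7 tcp [ 0.5197 -0.3145  0.0552] yaw 162.6 tilt [ 0.001 -0.001 -1.   ] F [ 0.8 -0.3  0.6] gap 60.3 gf 0.0 q [-0.73  0.51  1.59 -0.    1.04 -1.99]
units [0.03  0.05  1.046] turn -0.0
```

Call:
apply_moves:
  series:
    - [60, 0.03, 0.05, 0.6, 0]
    - [60, 0, 0, 0.45, 0]
    - [10, 0, 0, 0, 0]
    - [10, 0, 0, 0, 0]
    - [10, 0, 0, 0, 0]
    - [10, 0, 0, 0, 0]
    - [10, 0, 0, 0, 0]
    - [10, 0, 0, 0, 0]
  squeeze: 60

```text
clock: 19.5
tcp_pos: [0.5193, -0.3127, 0.0283]
ee_rot: [0.475, 3.105, -0.001]
ft_force: [0.7, -0.1, 1.8]
finger_gap: 0.21
gripper_force: 60.0
```

Call:
apply_moves:
  series:
    - [10, 0, 0, -0.2, 0]
    - [10, 0, 0, 0, 0]
    - [10, -0.23, 0, 0, 0]
    - [10, 0, 0, 0, 0]
    - [10, 0, 0, 0.15, 0]
    - [10, 0, 0, 0.05, 0]
    - [10, 0, 0, 0, 0]
    - [10, 0, 0, 0, 0]

```text
clock: 20.3
tcp_pos: [0.5248, -0.3142, 0.0283]
ee_rot: [0.475, 3.105, -0.0]
ft_force: [-0.6, 0.4, 1.9]
finger_gap: 0.21
gripper_force: 60.0
```

```bash
python3 go.py .5194 -.3131 .029 162.6
```

```text
t 20.3 tcp [ 0.5248 -0.3142  0.0283] yaw 162.61 tilt [ 0. -0. -1.] F [-0.6  0.4  1.9] gap 19.5 gf 60.0 q [-0.72  0.55  1.6   0.    0.99 -1.99]
units [ 0.219 -0.023 -0.029] turn 0.0001
```

Call:
apply_moves:
  series:
    - [60, 0, 0, 0, 0]
    - [60, 0, 0, 0, 0]
    - [60, 0, 0, 0, 0]
    - [60, 0, 0, -0.6, 0]
    - [60, 0, 0, -1, 0]
    - [60, 0, 0, -1, 0]
    - [60, 0, 0, -1, 0]
    - [60, 0, 0, -1, 0]

```text
clock: 21.1
tcp_pos: [0.5246, -0.314, 0.1438]
ee_rot: [-0.475, -3.105, -0.0]
ft_force: [1.0, 0.4, 0.8]
finger_gap: 0.647
gripper_force: 0.0
```

Call:
apply_moves:
  series:
    - [60, 0.4, 0.96, -0.8, 0]
    - [60, 0.4, 0.96, 0, 0]
    - [60, 0.4, 0.96, 0, 0]
    - [60, 0.4, 0.96, 0, 0]
    - [60, 0.4, 0.96, 0, 0]
    - [60, 0.4, 0.96, 0, 0]
    - [60, 0.4, 0.96, 0, 0]
    - [60, 0.4, 0.96, 0, 0]

```text
clock: 21.9
tcp_pos: [0.5055, -0.1059, 0.163]
ee_rot: [0.475, 3.105, -0.0]
ft_force: [0.8, -0.2, 0.1]
finger_gap: 0.648
gripper_force: 0.0
```

Call:
apply_moves:
  series:
    - [60, 0.4, 0.96, 0, 0]
    - [60, 0.4, 0.96, 0, 0]
    - [60, 0.4, 0.96, 0, 0]
    - [60, 0.4, 0.96, 0, 0]
    - [60, 0.4, 0.96, 0, 0]
    - [60, 0.4, 0.96, 0, 0]
    - [60, 0.4, 0.96, 0, 0]
    - [60, 0.4, 0.96, 0, 0]

```text
clock: 22.7
tcp_pos: [0.4866, 0.1012, 0.163]
ee_rot: [0.475, 3.105, 0.0]
ft_force: [0.5, -0.1, -0.3]
finger_gap: 0.648
gripper_force: 0.0
```

Call:
apply_moves:
  series:
    - [75, 0.4, 0.96, 0, 0]
    - [75, 0.4, 0.96, 0, 0]
    - [75, 0.4, 0.96, 0, 0]
    - [75, 0.4, 0.96, 0, 0]
    - [75, 0, 0, 0, 0.066]
    - [75, 0, 0, 0, 0.065]
    - [75, 0, 0, 0, 0.065]
    - [75, 0, 0, 0, 0]

```text
clock: 23.5
tcp_pos: [0.4772, 0.2039, 0.1628]
ee_rot: [0.946, 2.996, 0.0]
ft_force: [0.6, 0.1, 0.3]
finger_gap: 0.808
gripper_force: 0.0
```

```bash
python3 go.py .4733 .2559 .0045 144.9; python3 - <<'E'
from h import *
sc=read_camera("scene");tp=read_camera("top")
ws=(245,135,335,185);wt=(395,235,460,335)
pale=lambda im,h:(h[...,1]<110)&(im[...,0]>150)&(im[...,0]-im[...,2]>15)
V=[(P,mask(P,pale,w),w) for P,w in((tp,wt),(sc,ws))]
print("m",fit(V[:1],HANDLE,[.563,-.328,-.3]), V[1][1].sum()/16)
E
```

```text
t 23.5 tcp [0.4772 0.2039 0.1628] yaw 144.93 tilt [ 0.  0. -1.] F [0.6 0.1 0.3] gap 75.1 gf 0.0 q [ 0.19  0.25  1.69  0.    1.2  -0.77]
units [1.323 1.613 6.334] turn 0.0004
m (array([ 0.56304539, -0.32785144, -0.30456111]), np.float64(12.959288735101882), [np.float64(405.9279411764706)]) 300.49632352941177
```

The mallet is back within 1 mm of where I found it. Next I'll take the bar.

Call:
apply_moves:
  series:
    - [75, 0.66, 0.81, 0.5, 0]
    - [75, 0.66, 0.81, 0.9, 0]
    - [75, 0, 0, 1, 0]
    - [75, 0, 0, 1, 0]
    - [75, 0, 0, 1, 0]
    - [75, 0, 0, 1, 0]
    - [75, 0, 0, 0.4, 0]
    - [75, 0, 0, 0, 0]

```text
clock: 24.4
tcp_pos: [0.4725, 0.2554, 0.0167]
ee_rot: [-0.943, -2.994, 0.003]
ft_force: [-0.2, -0.4, -0.6]
finger_gap: 0.806
gripper_force: 0.0
```

```bash
python3 go.py .4733 .2559 .0045 144.9
```

```text
t 24.4 tcp [0.4725 0.2554 0.0167] yaw 145.03 tilt [-0.003 -0.001 -1.   ] F [-0.2 -0.4 -0.6] gap 74.9 gf 0.0 q [ 0.29  0.46  1.8  -0.    0.88 -0.67]
units [-0.017  0.037  0.486] turn 0.0015
```

Call:
apply_moves:
  series:
    - [75, 0, 0.02, 0.3, 0]
    - [75, 0, 0, 0.15, 0]
    - [75, 0, 0, 0, 0]
    - [30, 0, 0, 0, 0]
    - [30, 0, 0, 0, 0]
    - [30, 0, 0, 0, 0]
    - [30, 0, 0, 0, 0]
    - [30, 0, 0, 0, 0]
  squeeze: 40

```text
clock: 25.2
tcp_pos: [0.4738, 0.2563, 0.0068]
ee_rot: [0.945, 2.996, 0.0]
ft_force: [-1.1, -0.6, 4.4]
finger_gap: 0.427
gripper_force: 26.4
```

```bash
python3 go.py .4733 .2559 .0045 144.9
```

```text
t 25.2 tcp [0.4738 0.2563 0.0068] yaw 144.97 tilt [ 0.  0. -1.] F [-1.1 -0.6  4.4] gap 39.7 gf 26.4 q [ 0.29  0.47  1.81 -0.    0.86 -0.67]
units [ 0.008 -0.023  0.091] turn 0.0008
```

Call:
apply_moves:
  series:
    - [30, 0, 0, 0, 0]
    - [30, 0, 0, -0.3, 0]
    - [30, 0, 0, -0.7, 0]
    - [30, 0, 0, -1, 0]
    - [30, 0, 0, -1, 0]
    - [30, 0, 0, -1, 0]
    - [30, 0, 0, -1, 0]
    - [30, 0, 0, -0.5, 0]
  squeeze: 50

```text
clock: 26.0
tcp_pos: [0.4741, 0.2564, 0.1459]
ee_rot: [0.945, 2.995, 0.002]
ft_force: [0.7, 0.3, -5.4]
finger_gap: 0.427
gripper_force: 50.0
```

Call:
apply_moves:
  series:
    - [30, -0.9, -0.85, 0, 0]
    - [30, -0.9, -0.85, 0, 0]
    - [30, -0.9, -0.85, 0, 0]
    - [30, -0.9, -0.85, 0, 0]
    - [30, -0.9, -0.85, 0, 0]
    - [30, -0.9, -0.85, 0, 0]
    - [30, -0.9, -0.85, 0, 0]
    - [30, -0.9, -0.85, 0, 0]

```text
clock: 26.8
tcp_pos: [0.5227, 0.0127, 0.1431]
ee_rot: [-0.945, -2.994, 0.0]
ft_force: [0.9, 0.1, -6.4]
finger_gap: 0.426
gripper_force: 50.0
```

Call:
apply_moves:
  series:
    - [30, -0.9, -0.85, 0, 0]
    - [30, -0.9, -0.85, 0, 0]
    - [30, 0, 0, 0, 0.088]
    - [30, 0, 0, 0, 0.088]
    - [30, 0, 0, 0, 0.088]
    - [30, 0, 0, 0, 0.088]
    - [30, 0, 0, 0, 0.088]
    - [30, 0, 0, 0, 0.088]

```text
clock: 27.6
tcp_pos: [0.535, -0.0466, 0.143]
ee_rot: [-2.078, -2.353, 0.002]
ft_force: [0.5, 0.0, -6.2]
finger_gap: 0.422
gripper_force: 50.0
```

Call:
apply_moves:
  series:
    - [30, 0, 0, 0, 0.088]
    - [30, 0, 0, 0, 0.088]
    - [30, 0, 0, 0, 0.086]
    - [30, 0, 0, 0, 0]
    - [30, 0, 0, 0, 0]

```text
clock: 28.1
tcp_pos: [0.5354, -0.0467, 0.1434]
ee_rot: [-2.507, -1.892, 0.002]
ft_force: [-0.3, 0.2, -7.1]
finger_gap: 0.428
gripper_force: 50.0
```

```bash
python3 go.py .5353 -.0467 .0758 73.8
```

```text
t 28.1 tcp [ 0.5354 -0.0467  0.1434] yaw 74.08 tilt [-0.002  0.    -1.   ] F [-0.3  0.2 -7.1] gap 39.8 gf 50.0 q [-0.29  0.3   1.67 -0.    1.17 -0.02]
units [1.000e-03 1.000e-03 2.705e+00] turn 0.0031
```

Call:
apply_moves:
  series:
    - [30, 0, 0, 0.6, 0.003]
    - [30, 0, 0, 0.8, 0]
    - [30, 0, 0, 0.6, 0]
    - [30, 0, 0, 0.3, 0]
    - [30, 0, 0, 0.1, 0]
    - [30, 0, 0, 0, 0]
    - [30, 0, 0, 0, 0]

```text
clock: 28.8
tcp_pos: [0.5367, -0.0471, 0.0849]
ee_rot: [2.514, 1.882, 0.001]
ft_force: [-0.3, -0.3, -6.2]
finger_gap: 0.43
gripper_force: 50.0
```

```bash
python3 go.py .5353 -.0467 .0758 73.8; python3 - <<'E'
from h import *
sc=read_camera("scene")
w=(285,180,365,250);s=sense();z=s["tcp_pos"][2]-.0068
f=lambda im,h:(im.min(2)>165)
m=mask(sc,f,w);print(m.sum()/16)
X=[box(-.05,.05,-.02,.02,z,z+.02)]
print(fit([(sc,m,w)],X,[.5353,-.0467,1.288]))
cv2.imwrite("pics/m_p.png",(m*255).astype(np.uint8))
E
```

```text
t 28.8 tcp [ 0.5367 -0.0471  0.0849] yaw 73.63 tilt [ 0.001 -0.    -1.   ] F [-0.3 -0.3 -6.2] gap 40.0 gf 50.0 q [-0.29  0.37  1.74  0.    1.03 -0.01]
units [-0.001 -0.057  0.364] turn -0.0019
432.0539215686275
(array([ 0.53491086, -0.04630424,  1.26326361]), np.float64(141.38735486351405), [np.float64(432.0539215686275)])
```

Everything agrees, so I'll do the final slow lowering and watch the force.

Call:
apply_moves:
  series:
    - [30, 0, -0.05, 0.1, 0]
    - [30, 0, 0, 0.1, 0]
    - [30, 0, 0, 0.06, 0]
    - [30, 0, 0, 0, 0]
    - [30, 0, 0, 0, 0]

```text
clock: 29.35
tcp_pos: [0.5348, -0.0466, 0.0776]
ee_rot: [-2.515, -1.882, 0.0]
ft_force: [0.6, 0.2, -6.3]
finger_gap: 0.429
gripper_force: 50.0
```

```bash
python3 go.py .5353 -.0467 .0758 73.8
```

```text
t 29.35 tcp [ 0.5348 -0.0466  0.0776] yaw 73.6 tilt [-0.  0. -1.] F [ 0.6  0.2 -6.3] gap 39.9 gf 50.0 q [-0.29  0.37  1.75  0.    1.02 -0.01]
units [-0.     0.02   0.072] turn -0.0022
```

Call:
apply_moves:
  series:
    - [30, 0, 0.02, 0.04, 0]
    - [30, 0, 0, 0.04, 0]
    - [30, 0, 0, 0, 0]
    - [30, 0, 0, 0, 0]

```text
clock: 29.75
tcp_pos: [0.5355, -0.0468, 0.0758]
ee_rot: [2.515, 1.882, 0.0]
ft_force: [0.1, -0.0, -4.1]
finger_gap: 0.423
gripper_force: 50.0
```

```bash
python3 go.py .5353 -.0467 .0758 73.8
```

```text
t 29.75 tcp [ 0.5355 -0.0468  0.0758] yaw 73.6 tilt [ 0. -0. -1.] F [ 0.1 -0.  -4.1] gap 39.3 gf 50.0 q [-0.29  0.38  1.75 -0.    1.01 -0.01]
units [-0.    -0.009 -0.001] turn -0.0022
```

Call:
apply_moves:
  series:
    - [30, 0, 0, 0.03, 0]
    - [30, 0, 0, 0, 0]
    - [30, 0, 0, 0, 0]
    - [30, 0, 0, 0, 0]
  squeeze: 4

```text
clock: 30.15
tcp_pos: [0.5355, -0.0468, 0.0757]
ee_rot: [2.515, 1.882, 0.001]
ft_force: [-3.1, 0.9, 6.8]
finger_gap: 0.427
gripper_force: 4.0
```

Call:
apply_moves:
  series:
    - [42, 0, 0, 0, 0]
    - [46, 0, 0, 0, 0]
    - [52, 0, 0, 0, 0]
    - [60, 0, 0, 0, 0]
    - [70, 0, 0, 0, 0]
    - [70, 0, 0, 0, 0]
    - [70, 0, 0, -0.3, 0]
    - [70, 0, 0, -0.6, 0]

```text
clock: 30.95
tcp_pos: [0.5345, -0.0465, 0.097]
ee_rot: [-2.514, -1.881, 0.002]
ft_force: [0.3, -0.2, -0.1]
finger_gap: 0.751
gripper_force: 0.0
```

Call:
apply_moves:
  series:
    - [70, 0, 0, -1, 0]
    - [70, 0, 0, -1, 0]
    - [70, 0, 0, -1, 0]
    - [70, 1, 0, -1, 0]
    - [70, 1, 0, 0, 0]
    - [70, 1, 0, 0, 0]
    - [70, 1, 0, 0, 0]
    - [70, 1, 0, 0, 0]

```text
clock: 31.75
tcp_pos: [0.5709, 0.0742, 0.1982]
ee_rot: [2.515, 1.881, 0.001]
ft_force: [0.1, 0.7, 0.2]
finger_gap: 0.752
gripper_force: 0.0
```

Call:
apply_moves:
  series:
    - [70, 1, 0, 0, 0]
    - [70, 1, 0, 0, 0]
    - [70, 1, 0, 0, 0]
    - [70, 1, 0, 0, 0]
    - [70, 1, 0, 0, 0]
    - [70, 1, 0, 0, 0]
    - [70, 0, 0, 0, 0]
    - [70, 0, 0, 0, 0]

```text
clock: 32.55
tcp_pos: [0.6128, 0.2173, 0.1975]
ee_rot: [2.514, 1.883, -0.001]
ft_force: [-1.0, 0.3, 0.6]
finger_gap: 0.754
gripper_force: 0.0
```

```bash
python3 go.py .5353 -.0467 .0758 73.8; python3 - <<'E'
from h import *
sc=read_camera("scene");tp=read_camera("top")
ws=(290,185,365,245);wt=(322,228,372,300)
f=lambda im,h:(im.min(2)>165)
V=[(P,mask(P,f,w),w) for P,w in((tp,wt),(sc,ws))]
X=[box(-.05,.05,-.02,.02,.069,.089)]
for VV in(V,V[:1],V[1:]):print(fit(VV,X,[.5353,-.0467,1.288]))
for n in("bushing_big","bushing_small","wrench"):print(n,[([round(v) for v in d["box"]],round(d["conf"],2)) for d in search_frame(n,sc)][:2])
g=lambda P,l,t,r,b:cv2.resize(P["image"][t:b,l:r,::-1],(400,400),interpolation=cv2.INTER_CUBIC)
cv2.imwrite("pics/c11.png",np.hstack([g(sc,230,130,400,300),g(tp,300,215,400,315)]))
E
```

```text
t 32.55 tcp [0.6128 0.2173 0.1975] yaw 73.67 tilt [-0. -0. -1.] F [-1.   0.3  0.6] gap 70.1 gf 0.0 q [ 0.17  0.45  1.31 -0.    1.38  0.45]
units [-1.1004e+01 -4.0000e-03  4.8740e+00] turn -0.0014
(array([ 0.53525614, -0.04799217,  1.28609962]), np.float64(41.302982506728185), [np.float64(425.6242647058823), np.float64(441.49754901960785)])
(array([ 0.53706132, -0.04723489,  1.27855295]), np.float64(2.7117839292579773), [np.float64(425.6242647058823)])
(array([ 0.53250809, -0.04996508,  1.26971098]), np.float64(21.935758362168396), [np.float64(441.49754901960785)])
bushing_big [([325, 296, 342, 320], 0.53)]
bushing_small [([235, 208, 248, 223], 0.48)]
wrench [([245, 260, 292, 304], 0.77)]
```

View pics/c11.png

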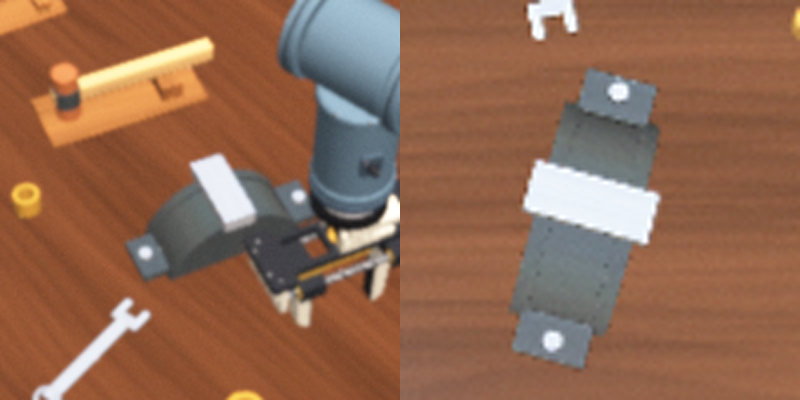

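The last picture shows the bar level across both rims, centred over the crown at top crop (591,201) to within about 1 mm. The mallet is on its rest at scene crop (65,90), and the bystanders haven't moved.

```bash
python3 -c "
from rig import *
print(job_done())"
```

```text
the job is handed in; nothing more can be done
None
```

The job is handed in, with no verdict returned: the pin was knocked flush with two mallet blows, the mallet is back on its rest within about 1 mm of where it was (after one small correction), and the check bar lies across both rims, centred over the pin to within about 1–2 mm.

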